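# Screw the last foot into a file-cabinet base

## Robot

A 6-joint arm with a two-finger parallel gripper is mounted at the origin on the work surface. World frame = base frame: x ahead of the robot, y to its left, z up, the work surface at z = 0. Lengths are in m, angles in degrees, forces in N, time in s.
With the tool pointing down it reaches from about 0.375 to 0.825 m from the base axis. Payload 5.5 kg.
Tool frame: the origin (TCP) lies midway between the tips of the shut fingers; the grasp point (between the pads) lies 19 mm behind it (env.hold_point_z is the distance from the TCP to the grasp point, in m); z points along the fingers, y is the line along which they close (so a half turn about z gives the same grasp; the last joint's range is limited). The gripper opens to 85 mm and grips with 20 to 120 N. Pads are 22 mm wide; open, the fingers measure 114 mm over their backs; the gripper's body (76 mm by 85 mm) begins 54 mm behind the grasp point. The pads swing forward as they close: fully open they stand 13 mm farther back than shut.
Start: joints at [-73.74, 17.962, -2.699, 69.339, 0, 90], TCP at [0.168, -0.576, 0.231] pointing down, gripper open.
Joint ranges: [-152.73, 152.73], [-39.44, 99.34], [-58.76, 71.6], [-118.89, 123.64], [-81.53, 83.1], [-180, 180]. Speed limits (degrees/s): [136.94, 136.94, 172.46, 180, 180, 180].

## Interface

Orientations are given as [roll, pitch, yaw] about the fixed x, y, z axes, in that order (R = Rz(yaw) Ry(pitch) Rx(roll)).
In Python, from workcell import env gives the robot as it stands. The module is installed in compiled form; this text tells all that it offers.
- The arm moves only by the shell command python3 -m creep 'ROWS' [OPENING] [FORCE]. ROWS is JSON, a list of rows, each a list of 6 numbers: the shift along the tool's x, y, z in mm, then the turn, a rotation vector about the tool's x, y, z in degrees. A call has 1 to 5 rows; each row is the pose to reach, as a shift and turn from the pose commanded when the call began, along the tool's axes at that moment; what a row does not reach only later rows make up. A row lasts 1/12 s, in which the tool goes at most 41.7 mm and 7.16 degrees, less where a joint would pass 70% of its speed; a pose out of reach is approached as far as the arm can. A call with a gripper value outside its range is refused whole. OPENING is the opening, from 0 (shut) to 1 (fully open), set as the call begins (- or left out, the last holds). The fingers move at their own pace and stop on an object; FORCE is the grip in N (left out, the last holds). Time passes only in rows, so rows that repeat a pose let the fingers close. It gives the time, the measured TCP pose, the force, the opening and the grip force at its end, in the units of the state.
- env.get_obs(): the state, without advancing time (a new reading comes with each control period).
- env.camera(name): name is "scene" or "top" or "wrist"; returns a dict with "frame" (400x640x3 uint8, red, green, blue), "fx", "fy", "cx", "cy" (pixels), "eye" and "orientation" of the camera in the world; the wrist camera has in their place "mount" (4x4, takes a point from camera to tool coordinates, whose origin is the TCP and whose axes are the flange's). Camera axes: x right, y up, looking along -z (the intrinsics and any distortion apply to the point x, -y, -z); pixel columns grow to the right and rows downward; lengths in m; the calibration is good to about 2 mm. A picture is of the moment at which its call begins: read the wrist's pose just before it. There is no depth.
- env.finish_job(): hands the job in; it is judged then, once.
The state is a dict: "clock": time; "q": joint angles; "joint_vel": joint speeds; "tau": joint torques, N m; "eef_pos": TCP position; "ee_rot": TCP orientation; "contact_force": force on the tool from outside, world axes, zero at the start; "wrist_torque": the same for the moment, N m; "grip_width": opening from 0.0 (shut) to 1.0 (fully open); "grip_force": force on a finger pad.
Only numpy, scipy, OpenCV 4.12 (cv2) and the standard library are available. Lean on these libraries where they do the work, as an engineer would, in place of code of your own. Each camera call takes 0.05 s, during which the arm holds its last target. There are 200 camera calls.

## Task

Screw the loose foot into the empty socket at a near corner of the upturned file-cabinet base. Pick it up by its head, stand it upright in the mouth and, resting it lightly on the thread, turn it backward (anticlockwise from above) until you feel the thread start drop; then drive it forward until its head is fully home and hand-snug on the rim, never forcing the plastic thread, and let go. Leave the castors, the screwdriver and the mug where they are.

Things in the scene. Friction and masses are not known exactly. Their poses are not given: they have to be found in the camera images.
- foot: The loose grey plastic screw-in foot, 60 g, standing on its stem on the table beside the base. Origin: centre of its head's underside; z up along the axis, away from the stem. Head: hexagon 44 mm across flats, 16 mm high (z 0 to 16); two flats face the foot's +x and -x, the others follow every 60 degrees. A black rubber disc, 36 mm wide, 3 mm thick, lies on top.
- socket: The empty socket: a round black plastic boss 62 mm wide, 45 mm high, open at the top, at the near left or near right corner of the base, fixed. Origin on its axis at table level, z up. Bore 34 mm wide, funnelled to 39 mm at the mouth.
- socket_rim (a point): Centre of the socket's mouth at the height of its flat rim (45 mm above the table), z up. The foot's origin is here when home; the gap is its height over this point. Home, the foot stops sinking; forward turning then takes up to 0.7 rad of slack (under 0.2 N m) before the thread pulls: 0.25 to 0.5 N m (of either sign if read at rest) is snug, from about 0.8 N m it strips.
- insert: Black thread inside the socket (origin and axes as the socket's, telling nothing of where its starts point). Three starts, 5 mm below the rim. A foot set on it rests at a gap of 7.5 to 13.5 mm; turned backward it climbs 3 mm a radian to the crest (gap 13.5), then drops 6 mm; home is 150 degrees forward of there. The starts bear 20 N (4 N is plenty), the engaged thread 250 N of pull.
- frame: The upturned base of a file cabinet: black plastic rim 360 mm (x) by 380 mm (y), 45 mm high, 14 mm thick, open in the middle, fixed on the table; origin under its centre, -x side nearest the robot. Sockets at x -140 mm, y +150 and -150 mm; feet are already fitted at both far corners.
- fitted: The near-corner boss that already has its foot screwed home: same boss and head, top 64 mm above the table. Origin on its axis at table level. Fixed.
- castor_a: An old black twin-wheel castor, wheels 42 mm wide, lying on its side inside the base, 34 mm high, steel pin to its +x. Origin under the wheels. Loose; not to be moved.
- castor_b: A second such castor inside the base. Loose; not to be moved.
- driver: A screwdriver lying inside the base, handle to its -x. Loose; not to be moved.
- jug: A steel mug 76 mm wide and 85 mm high, handle to its +y, on the table at the other side of the base from the foot. Origin under its centre. Loose; not to be moved.
- foot_tip (a point): Bottom end of the foot's stem, 22.5 mm below the head. Stem core 24.6 mm wide, with a coarse right-hand thread of three starts, 32 mm wide, lead 18 mm a turn: clockwise from above drives it down. The thread's leading ends lie 18.5 mm below the head; the last 4 mm of stem is a plain pilot.

How it is judged:
By the outcome, as a careful person would: the job done as asked, in the order asked, and still so for the second after the job is handed in, with the robot touching nothing.
It also fails if it takes over 64 s, if anything falls off the work surface, if the arm or the gripper's body presses on something with over 40 N, if the wrist force passes 120 N, or if a joint passes its speed limit or range.

## Working session

There is one attempt and no reset: what is moved stays moved. The work goes in short steps, Python scripts to look and compute and a shell command to move; the robot and the scene stay as the last step left them, time stands still between calls to the robot, and variables do not carry over. Pictures are saved under pics/ and viewed, at most 10 in all, crops included, and the job is handed in when it is done.

```bash
mkdir -p pics; python3 - <<'E'
from workcell import env
import cv2,numpy as np
o=env.get_obs(); print(o)
print(env.hold_point_z)
for n in ["top","scene"]:
    c=env.camera(n); cv2.imwrite(f"pics/{n}0.png",c["frame"][:,:,::-1]); print({k:v for k,v in c.items() if k!="frame"})
E
```

```text
{'clock': 0.0, 'q': array([-7.37404579e+01,  1.80025277e+01, -2.75441819e+00,  6.93395289e+01,
        1.69529099e-03,  9.00009854e+01]), 'joint_vel': array([-0.05756346,  0.06422057,  0.00819622,  0.01477693, -0.12427178,
       -0.06077847]), 'tau': array([ 8.63181922e-04, -5.39586353e+01,  3.39754307e+01,  1.93215214e-02,
        1.88296760e-06, -8.69518772e-06]), 'eef_pos': array([ 0.16784124, -0.57544546,  0.23045051]), 'ee_rot': array([-1.79903525e+02, -1.69362944e-03,  1.62585538e+01]), 'contact_force': array([ 0.17341198, -0.42040093,  1.02146415]), 'wrist_torque': array([-0.00848877, -0.07403557, -0.044802  ]), 'grip_force': 0.0, 'grip_width': 1.0007778474112077}
0.0187
{'fx': 510.2936653706075, 'fy': 510.2936653706075, 'cx': 330.4331083120792, 'cy': 194.8321602121148, 'eye': array([ 0.43854371, -0.01613571,  1.27904697]), 'orientation': array([  8.00645054,   1.53013857, -88.87900648])}
{'fx': 376.0048691045936, 'fy': 376.0048691045936, 'cx': 316.77695498360293, 'cy': 198.46744503151012, 'eye': array([ 1.00349318, -0.36102503,  0.97798815]), 'orientation': array([31.27490575,  0.54353023, 46.92477855])}
```

View pics/top0.png

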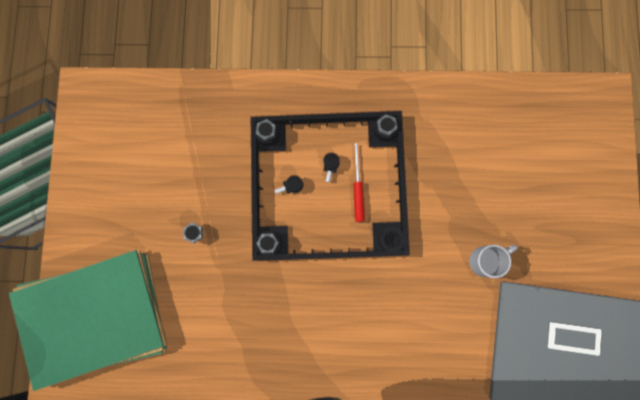

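View pics/scene0.png

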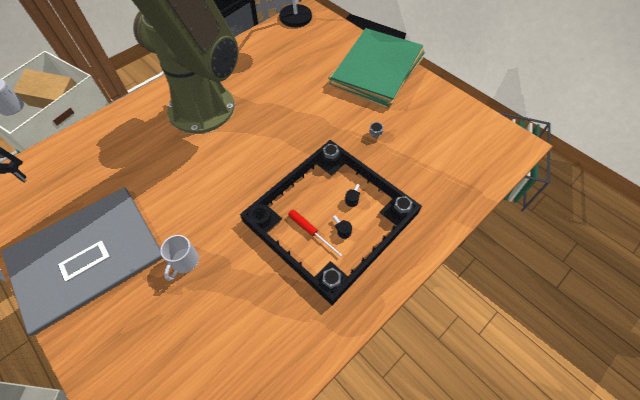

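The top view shows the foot at about (193,233), the empty socket at (392,238), the fitted near corner at (267,243) and the mug at (490,261). The scene view shows the same layout, with the foot at (376,130) and the empty socket at (262,214).

```bash
cat > h.py <<'E'
import numpy as np,cv2
from scipy.spatial.transform import Rotation as R
from workcell import env
def ray(c,uv,o=None):
    d=np.array([(uv[0]-c["cx"])/c["fx"],-(uv[1]-c["cy"])/c["fy"],-1.])
    if "mount" in c:
        T=np.eye(4);T[:3,:3]=R.from_euler("xyz",o["ee_rot"],degrees=True).as_matrix();T[:3,3]=o["eef_pos"]
        T=T@np.array(c["mount"]);return T[:3,3],T[:3,:3]@d
    return np.array(c["eye"]),R.from_euler("xyz",c["orientation"],degrees=True).as_matrix()@d
def onz(c,uv,z,o=None):
    e,d=ray(c,uv,o);return e+d*(z-e[2])/d[2]
def toward(p,yaw=None):
    "shift (mm) of TCP to world p in tool axes, commanded pose ~ measured"
    o=env.get_obs();M=R.from_euler("xyz",o["ee_rot"],degrees=True).as_matrix()
    return M.T@(np.array(p)-o["eef_pos"])*1000
E
python3 - <<'E'
from h import *
c=env.camera("top")
for n,uv,z in [("foot",(193,233),.04),("sock",(392,238),.045),("fit",(267,243),.064),("mug",(491,261),.085),("farL",(265,130),.064),("farR",(387,126),.064)]:
    print(n,onz(c,uv,z).round(4))
s=env.camera("scene"); print(onz(s,(376,128),.04),onz(s,(262,213),.045))
a=[cv2.resize(c["frame"][y-30:y+30,x-40:x+40],None,fx=5,fy=5,interpolation=cv2.INTER_CUBIC) for x,y in [(193,233),(392,238)]]
cv2.imwrite("pics/crop1.png",np.hstack(a)[:,:,::-1])
E
```

```text
foot [0.5127 0.3546 0.04  ]
sock [ 0.509 -0.13   0.045]
fit [0.4906 0.1685 0.064 ]
mug [ 0.4579 -0.3537  0.085 ]
farL [0.7672 0.1837 0.064 ]
farR [ 0.7809 -0.1153  0.064 ]
[0.51703159 0.34816074 0.04      ] [ 0.51181268 -0.1265064   0.045     ]
```

View pics/crop1.png

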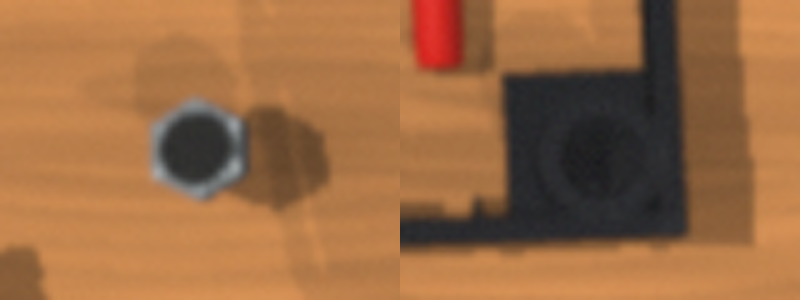

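The crop shows the foot's hexagon centred near (192,232.8), with vertices fore and aft, so two flats face ±y. The socket mouth is near (392,238) in the corner boss.

```bash
python3 - <<'E'
from h import *
print(env.camera("wrist")["mount"],env.camera("wrist")["fx"],toward([.47,-.128,.23]))
E
```

```text
[[ 4.11223005e-04  9.65979484e-01  2.58618382e-01  6.54549356e-02]
 [ 9.99999526e-01 -1.69039703e-04 -9.58686402e-04  5.80338070e-04]
 [-8.82354622e-04  2.58618653e-01 -9.65979096e-01 -1.43830043e-01]
 [ 0.00000000e+00  0.00000000e+00  0.00000000e+00  1.00000000e+00]] 281.71644570714443 [ 415.36550398 -345.34124151    1.19454238]
```

```bash
python3 -m creep '[[30,-25,0,0,0,0],[60,-50,0,0,0,0],[90,-75,0,0,0,0],[120,-100,0,0,0,0],[150,-125,0,0,0,0]]'; python3 -m creep '[[30,-25,0,0,0,0],[60,-50,0,0,0,0],[90,-75,0,0,0,0],[120,-100,0,0,0,0],[150,-125,0,0,0,0]]'; python3 -m creep '[[30,-25,0,0,0,5],[60,-50,0,0,0,10],[90,-75,0,0,0,16],[115,-95,0,0,0,16],[115,-95,0,0,0,16]]'
python3 - <<'E'
from h import *
o=env.get_obs();c=env.camera("wrist");cv2.imwrite("pics/w1.png",c["frame"][:,:,::-1])
print(o["clock"],o["eef_pos"],o["ee_rot"],o["q"])
f=cv2.GaussianBlur(cv2.cvtColor(c["frame"],cv2.COLOR_RGB2GRAY),(5,5),0)
r=cv2.HoughCircles(f,cv2.HOUGH_GRADIENT,1,15,param1=40,param2=18,minRadius=12,maxRadius=60)
if r is not None:
  for k in r[0][:8]: print(k,onz(c,k[:2],.045,o).round(4))
E
```

```text
clock: 0.72
eef_pos: [0.2775, -0.4124, 0.2313]
ee_rot: [180.0, -0.0, 16.2]
contact_force: [1.3, -0.7, 0.3]
grip_width: 0.998
grip_force: 0.0
clock: 1.13
eef_pos: [0.3867, -0.2503, 0.2315]
ee_rot: [180.0, -0.0, 16.2]
contact_force: [0.9, -0.9, -0.7]
grip_width: 0.999
grip_force: 0.0
clock: 1.55
eef_pos: [0.4726, -0.1244, 0.2314]
ee_rot: [-179.9, -0.1, 0.6]
contact_force: [-0.3, 0.4, -0.1]
grip_width: 0.998
grip_force: 0.0
1.55 [ 0.47261039 -0.12437285  0.23136754] [-1.79893478e+02 -1.09992953e-01  5.89117135e-01] [-1.48330893e+01  5.92612910e+00 -1.76945241e+01  6.63016418e+01
  1.31936694e-01  1.64577781e+02]
[534.5 196.5  45. ] [ 0.4599 -0.3841  0.045 ]
[548.5 213.5  40.6] [ 0.4387 -0.4057  0.045 ]
[522.5 184.5  58.3] [ 0.4744 -0.3668  0.045 ]
[549.5 198.5  44.9] [ 0.4576 -0.4027  0.045 ]
[117.5 350.5  59.4] [0.2301 0.158  0.045 ]
[519.5 202.5  59.4] [ 0.4522 -0.3675  0.045 ]
[472.5 131.5  36. ] [ 0.535 -0.298  0.045]
[233.5  90.5  52.8] [ 0.5758 -0.0291  0.045 ]
```

View pics/w1.png

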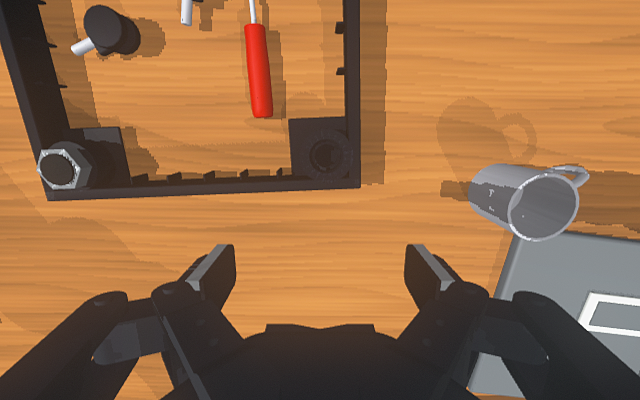

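The wrist view shows the socket mouth near (328,153) in the right corner block, the fitted foot at (63,168) and the mug at right. I'll enhance the socket area to measure the mouth.

```bash
python3 - <<'E'
from h import *
f=cv2.imread("pics/w1.png")[110:195,280:370]
g=cv2.cvtColor(f,cv2.COLOR_BGR2GRAY).astype(float)
g=np.clip((g-10)*4,0,255).astype(np.uint8)
cv2.imwrite("pics/w1s.png",cv2.resize(g,None,fx=6,fy=6,interpolation=cv2.INTER_CUBIC))
E
```

```text
(no output)
```

View pics/w1s.png

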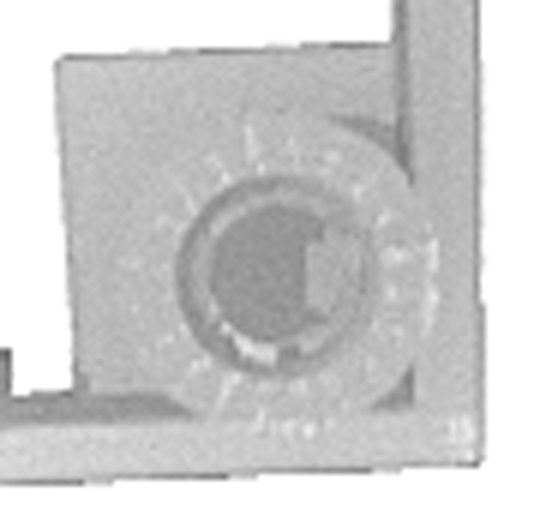

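The enhanced crop shows the funnel mouth as a ring about 34 px across, centred at (326.5,155.5) in the full image. That matches 39 mm at that depth.

```bash
python3 - <<'E'
from h import *
c=env.camera("wrist");o=env.get_obs()
print("sock",onz(c,(326.3,155.4),.045,o),toward([.514,.352,.231]))
E
python3 -m creep '[[3,-40,0,0,0,0],[6,-80,0,0,0,0],[9,-120,0,0,0,0],[12,-160,0,0,0,0],[15,-200,0,0,0,0]]' >/dev/null; python3 -m creep '[[3,-40,0,0,0,0],[6,-80,0,0,0,0],[9,-120,0,0,0,0],[12,-160,0,0,0,0],[15,-200,0,0,0,0]]' >/dev/null; python3 -m creep '[[4,-38,0,0,0,-7],[9,-76,0,0,0,-14],[9,-76,0,0,0,-21],[9,-76,0,0,0,-28],[9,-76,0,0,0,-35]]'
for i in 1 2 3 4; do python3 -m creep '[[0,0,0,0,0,-7],[0,0,0,0,0,-14],[0,0,0,0,0,-21],[0,0,0,0,0,-28],[0,0,0,0,0,-35]]' >/dev/null; done; python3 -m creep '[[0,0,0,0,0,-5],[0,0,0,0,0,-5],[0,0,0,0,0,-5],[0,0,0,0,0,-5]]'
python3 - <<'E'
from h import *
o=env.get_obs();c=env.camera("wrist");cv2.imwrite("pics/w2.png",c["frame"][:,:,::-1])
E
```

```text
sock [ 0.50333965 -0.13600719  0.045     ] [ 4.75959596e+01 -4.79326399e+02  1.38915361e-02]
clock: 2.9
eef_pos: [0.4996, 0.1462, 0.2394]
ee_rot: [-177.1, -1.9, 41.1]
contact_force: [-0.2, -0.2, -1.0]
grip_width: 1.0
grip_force: 0.0
clock: 4.9
eef_pos: [0.4994, 0.1459, 0.2394]
ee_rot: [176.5, -0.1, -174.4]
contact_force: [0.8, 0.8, -0.4]
grip_width: 0.997
grip_force: 0.0
```

View pics/w2.png

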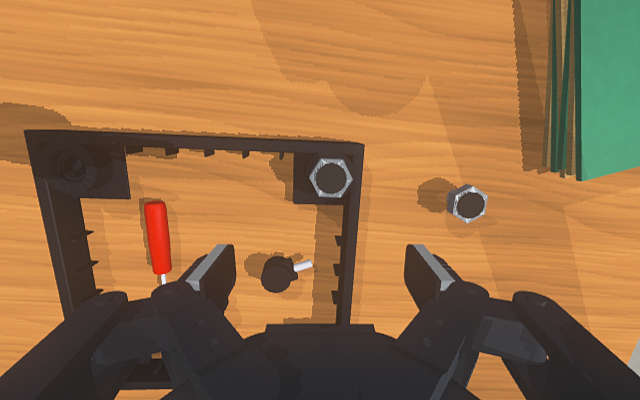

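The wrist view, now facing back, shows the foot at about (469,204), the fitted foot at (330,178) and the empty socket at (75,167). The tool is tilted about 3.5° because joint 6 hit its limit, so I'll level it.

```bash
cat >> h.py <<'E'
def plan(p,yaw):
    "shift mm and rotvec deg in tool axes to reach p with tool down at yaw"
    o=env.get_obs();M=R.from_euler("xyz",o["ee_rot"],degrees=True)
    T=R.from_euler("xyz",[180,0,yaw],degrees=True)
    print("plan",(M.inv().apply(np.array(p)-o["eef_pos"])*1000).round(1),(M.inv()*T).as_rotvec(degrees=True).round(2))
def disc(c,uv,rad,n=None):
    "dark rubber disc centre near uv: ellipse of dark blob"
    g=cv2.cvtColor(c["frame"],cv2.COLOR_RGB2GRAY);x,y=map(int,uv);s=rad
    a=g[y-s:y+s,x-s:x+s];m=(a<75).astype(np.uint8)
    k,l,st,ce=cv2.connectedComponentsWithStats(m,connectivity=4);i=l[s,s]
    return ce[i]+[x-s,y-s],st[i]
E
python3 - <<'E'
from h import *
c=env.camera("wrist");o=env.get_obs()
for n,uv,z in [("foot",(470,204),.0415),("fit",(331,178),.064),("sock",(75,167),.045)]: print(n,onz(c,uv,z,o))
for uv in [(470,205),(331,178)]: print(disc(c,uv,22))
plan([.513,.352,.23],183)
E
```

```text
foot [0.51087551 0.3557287  0.0415    ]
fit [0.48915172 0.16821329 0.064     ]
sock [ 0.50574157 -0.124129    0.045     ]
(array([470.10734463, 204.96986817]), array([  9,  10,  27,  25, 531], dtype=int32))
(array([330.48216833, 178.04850214]), array([  7,   7,  30,  30, 701], dtype=int32))
plan [-33.9 202.6  21.6] [ 3.46 -0.17  2.67]
```

```bash
python3 -m creep '[[-6,36,4,3.46,-0.17,2.67],[-12,72,8,3.46,-0.17,2.67],[-20,108,12,3.46,-0.17,2.67],[-27,144,16,3.46,-0.17,2.67],[-31,180,20,3.46,-0.17,2.67]]'; python3 -m creep '[[-3,21,2,0,0,0],[-3,21,2,0,0,0],[-3,21,2,0,0,0]]'
python3 - <<'E'
from h import *
o=env.get_obs();c=env.camera("wrist")
print(o["eef_pos"],o["ee_rot"])
uv=np.array((320,160)); 
g=cv2.cvtColor(c["frame"],cv2.COLOR_RGB2HSV); m=((g[:,:,1]<70)|(g[:,:,2]<75)).astype(np.uint8)
k,l,st,ce=cv2.connectedComponentsWithStats(m)
for i in range(1,k):
    if 300<st[i,4]<9000: print(st[i],ce[i])
cv2.imwrite("pics/w3.png",cv2.resize(c["frame"][100:250,240:400],None,fx=4,fy=4,interpolation=cv2.INTER_CUBIC)[:,:,::-1])
E
```

```text
clock: 5.42
eef_pos: [0.5123, 0.3312, 0.2302]
ee_rot: [180.0, 0.0, -177.0]
contact_force: [1.2, 0.4, 0.3]
grip_width: 1.002
grip_force: 0.0
clock: 5.67
eef_pos: [0.5134, 0.3515, 0.2276]
ee_rot: [-180.0, -0.0, -176.8]
contact_force: [0.5, -0.8, -0.1]
grip_width: 0.996
grip_force: 0.0
[0.51337033 0.35148515 0.22759538] [-1.79961701e+02 -3.97107945e-02 -1.76823101e+02]
[405   0  40 151 914] [422.31619256  71.58752735]
[307 161  37  42 549] [324.73041894 180.57923497]
[ 118  244   59   37 1274] [142.69544741 260.53139717]
[ 26 261  23  61 376] [ 36.95478723 290.69946809]
```

View pics/w3.png

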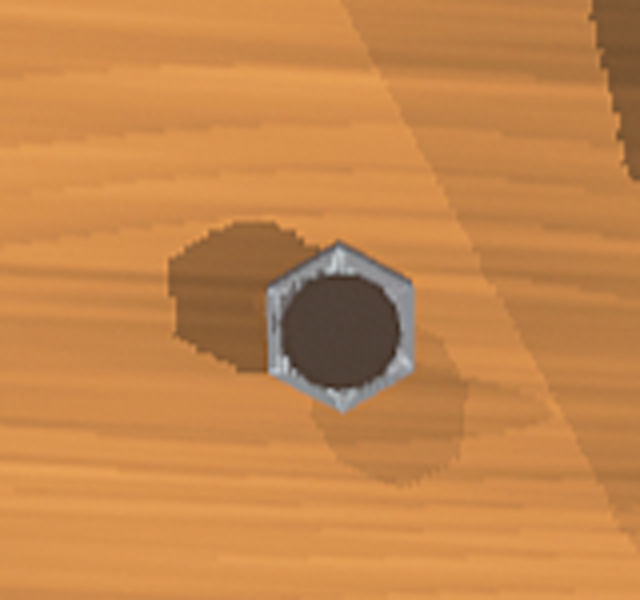

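The crop shows the hexagon centred at about (325,182.7), aligned with the tool to within about 1°. The left and right flats face the fingers.

```bash
python3 - <<'E'
from h import *
o=env.get_obs();c=env.camera("wrist");t=env.camera("top");s=env.camera("scene")
print("wrist",onz(c,(325,182.7),.0415,o)); print("top",onz(t,(192,232.8),.0415))
P=onz(c,(325,182.7),.0415,o);P[2]=.0235;plan(P,183)
E
```

```text
wrist [0.51284996 0.35589383 0.0415    ]
top [0.5130263  0.35665597 0.0415    ]
plan [  0.8   6.5 205.1] [-0.    0.01  0.01]
```

```bash
python3 -m creep '[[0,2,35,0,0,0],[0,4,70,0,0,0],[0,4,105,0,0,0],[0,4,120,0,0,0],[0,4,120,0,0,0]]'; python3 - <<'E'
from h import *
for i in range(3):
    o=env.get_obs();c=env.camera("wrist");print(o["eef_pos"],o["q"])
    g=cv2.cvtColor(c["frame"],cv2.COLOR_RGB2GRAY)
    if i==0: cv2.imwrite("pics/w4.png",c["frame"][:,:,::-1])
for thr in (60,75):
    k,l,st,ce=cv2.connectedComponentsWithStats((g[:330]<thr).astype(np.uint8))
    for j in range(1,k):
        if 800<st[j,4]<12000 and 200<ce[j][0]<440: print(thr,st[j],ce[j],onz(c,ce[j],.0415,o))
E
```

```text
clock: 6.28
eef_pos: [0.511, 0.3515, 0.1042]
ee_rot: [-179.8, -0.4, -177.0]
contact_force: [-0.4, -0.7, -0.3]
grip_width: 0.999
grip_force: 0.0
[0.51097949 0.35153154 0.10418312] [ 3.45246687e+01  2.47444130e+01 -1.00472131e+01  5.56217145e+01
  3.00304628e-03  3.15208812e+01]
[0.51238548 0.3526141  0.10682192] [ 3.45337013e+01  2.46390582e+01 -9.83531041e+00  5.57409884e+01
  2.48099223e-03  3.15220187e+01]
[0.51373559 0.35371565 0.10880338] [ 3.45466655e+01  2.45567806e+01 -9.68189854e+00  5.57725184e+01
  2.64562478e-03  3.15225888e+01]
75 [ 302  190   46   43 1497] [324.47027388 210.62725451] [0.51217515 0.35671781 0.0415    ]
```

```bash
python3 - <<'E'
from h import *
o=env.get_obs();c=env.camera("wrist");o2=env.get_obs();print(o["eef_pos"],o2["eef_pos"])
P=onz(c,(324.5,210.6),.0415,o);P[2]=.0235;print(P);plan(P,183)
E
```

```text
[0.51459152 0.35448547 0.10997872] [0.51500623 0.35496524 0.11055131]
[0.51349482 0.35764384 0.0235    ]
plan [ 1.6  2.6 87.1] [0.11 0.17 0.05]
```

```bash
python3 -m creep '[[1,2,30,0,0,0],[1.5,2.5,55,0,0,0],[1.5,2.5,72,0,0,0],[1.5,2.5,80,0,0,0],[1.5,2.5,80,0,0,0]]' >/dev/null; python3 -m creep '[[0,0,0,0,0,0],[0,0,0,0,0,0],[0,0,0,0,0,0],[0,0,0,0,0,0],[0,0,0,0,0,0]]';python3 - <<'E'
from h import *
plan([.5132,.3572,.0235],183)
E
```

```text
clock: 7.32
eef_pos: [0.5125, 0.3574, 0.0293]
ee_rot: [179.9, 0.1, -176.9]
contact_force: [0.1, -0.2, 0.6]
grip_width: 0.997
grip_force: 0.0
plan [-0.7 -0.3  5.8] [0.06 0.08 0.1 ]
```

```bash
python3 -m creep '[[0,0,3,0,0,0],[0,0,5.5,0,0,0],[0,0,5.5,0,0,0]]' >/dev/null; python3 -m creep '[[0,0,0,0,0,0],[0,0,0,0,0,0],[0,0,0,0,0,0],[0,0,0,0,0,0],[0,0,0,0,0,0]]' 0 60 >/dev/null; python3 -m creep '[[0,0,0,0,0,0],[0,0,0,0,0,0],[0,0,0,0,0,0],[0,0,0,0,0,0],[0,0,0,0,0,0]]'; python3 -m creep '[[0,0,0,0,0,0],[0,0,0,0,0,0]]'
```

```text
clock: 8.4
eef_pos: [0.5123, 0.3573, 0.0232]
ee_rot: [180.0, 0.0, -176.9]
contact_force: [0.3, 0.9, 3.8]
grip_width: 0.494
grip_force: 61.7
clock: 8.57
eef_pos: [0.5123, 0.3573, 0.0232]
ee_rot: [180.0, 0.0, -176.9]
contact_force: [0.5, 0.6, 4.9]
grip_width: 0.497
grip_force: 61.8
```

```bash
python3 -m creep '[[0,0,-30,0,0,0],[0,0,-60,0,0,0],[0,0,-90,0,0,0],[0,0,-110,0,0,0],[0,0,-110,0,0,0]]' ; python3 - <<'E'
from h import *
plan([.505,-.130,.135],183)
E
```

```text
clock: 8.98
eef_pos: [0.5139, 0.3584, 0.1372]
ee_rot: [179.8, 0.3, -176.9]
contact_force: [0.9, 0.4, -0.2]
grip_width: 0.501
grip_force: 61.3
plan [ 3.530e+01 -4.872e+02  4.000e-01] [0.19 0.29 0.1 ]
```

```bash
python3 -m creep '[[2,-35,0,0,0,0],[5,-74,0,0,0,0],[8,-113,0,0,0,0],[11,-152,0,0,0,0],[14,-190,0,0,0,0]]' >/dev/null; python3 -m creep '[[3,-39,0,0,0,0],[6,-78,0,0,0,0],[9,-117,0,0,0,0],[12,-156,0,0,0,0],[14,-190,0,0,0,0]]'; python3 -m creep '[[3,-35,0,0,0,0],[6,-70,0,0,0,0],[8,-100,0,0,0,0],[8,-107,0,0,0,0],[8,-107,0,0,0,0]]' >/dev/null;  python3 -m creep '[[0,0,0,0,0,-6],[0,0,0,0,0,-12],[0,0,0,0,0,-12],[0,0,0,0,0,-12],[0,0,0,0,0,-12]]'; python3 - <<'E'
from h import *
o=env.get_obs();c=env.camera("wrist");t=env.camera("top");s=env.camera("scene")
print(o["eef_pos"],o["ee_rot"],env.get_obs()["eef_pos"],o["wrist_torque"],o["q"])
a=c["frame"][60:360,170:470]
b=cv2.resize(s["frame"][170:245,225:300],(300,300),interpolation=cv2.INTER_CUBIC)
b=np.clip(b.astype(float)*2,0,255).astype(np.uint8);a=np.clip(a.astype(float)*2,0,255).astype(np.uint8)
cv2.imwrite("pics/w5.png",np.hstack([a,b])[:,:,::-1])
E
```

```text
clock: 9.82
eef_pos: [0.5027, -0.0261, 0.1314]
ee_rot: [180.0, -0.1, -176.9]
contact_force: [0.2, -0.5, -0.2]
grip_width: 0.498
grip_force: 61.3
clock: 10.65
eef_pos: [0.5021, -0.1302, 0.1323]
ee_rot: [180.0, -0.0, -165.0]
contact_force: [0.1, -0.9, -0.3]
grip_width: 0.494
grip_force: 61.3
[ 0.50205824 -0.13016093  0.1323198 ] [ 1.79951395e+02 -2.98755380e-02 -1.64972174e+02] [ 0.50231156 -0.13068253  0.13262678] [-0.03507827 -0.00187737 -0.02428703] [-1.45517670e+01  1.29491039e+01 -2.27608882e+01  5.43399829e+01
  2.75232144e-02 -2.95795924e+01]
```

View pics/w5.png

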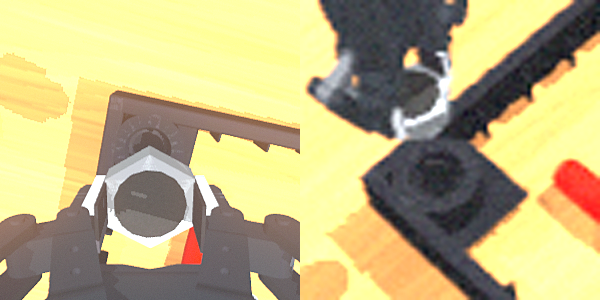

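The left panel (wrist) shows the held foot's disc at about (321,262), hiding the lower part of the socket at about (317,205). The right panel (scene) shows the mouth clear below the held foot. I'll back off 40 mm so both are visible.

```bash
python3 -m creep '[[-25,0,0,0,0,0],[-45,0,0,0,0,0],[-45,0,0,0,0,0],[-45,0,0,0,0,0],[-45,0,0,0,0,0]]' >/dev/null;python3 -m creep '[[0,0,0,0,0,0],[0,0,0,0,0,0],[0,0,0,0,0,0],[0,0,0,0,0,0],[0,0,0,0,0,0]]'; python3 - <<'E'
from h import *
o=env.get_obs();c=env.camera("wrist")
print(o["eef_pos"],env.get_obs()["eef_pos"])
np.save("w6.npy",c["frame"])
a=c["frame"][80:305,220:420].astype(float)
a=np.clip((a-10)*3.5,0,255).astype(np.uint8)
cv2.imwrite("pics/w6.png",cv2.resize(a,None,fx=2.6,fy=2.6,interpolation=cv2.INTER_CUBIC)[:,:,::-1])
E
```

```text
clock: 11.63
eef_pos: [0.5456, -0.1196, 0.1328]
ee_rot: [180.0, 0.0, -164.9]
contact_force: [-0.5, 0.8, 0.1]
grip_width: 0.494
grip_force: 61.3
[ 0.5455895  -0.11957155  0.13283816] [ 0.54565187 -0.11957188  0.13284034]
```

View pics/w6.png

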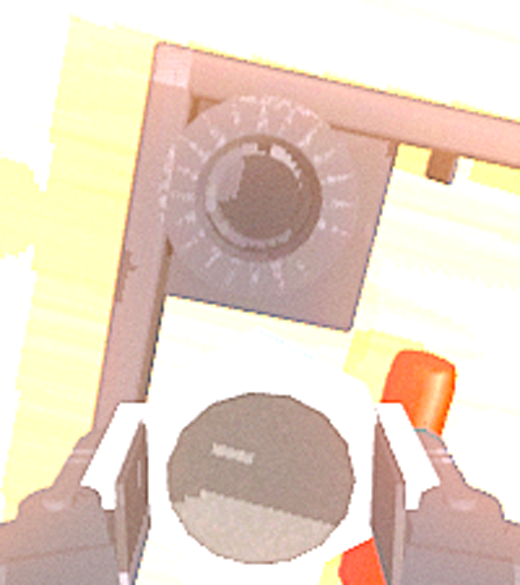

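The enhanced view shows the mouth centred at (320,155.5), 48 px wide as expected at that depth, and the held disc centred at (320,263.5).

```bash
python3 - <<'E'
from h import *
o=env.get_obs();c=env.camera("wrist")
s=onz(c,(319.9,155.5),.045,o);f=onz(c,(319.9,263.5),o["eef_pos"][2]+.0183,o)
print("s",s,"f",f,"f-tcp",f-o["eef_pos"])
d=s-f;d[2]=0;M=R.from_euler("xyz",o["ee_rot"],degrees=True)
print(M.inv().apply(d)*1000, o["q"])
E
```

```text
s [ 0.50499722 -0.13110762  0.045     ] f [ 0.54550956 -0.12017248  0.15114034] f-tcp [-0.00014231 -0.00060061  0.0183    ]
[ 4.19622039e+01 -1.42503380e-02 -1.11059862e-02] [-1.23687158e+01  1.69112095e+01 -1.74093271e+01  5.56698621e+01
  1.44051622e-02 -2.74546208e+01]
```

```bash
python3 -m creep '[[25,0,0,0,0,0],[42,0,0,0,0,0],[42,0,0,0,0,0],[42,0,0,0,0,0],[42,0,0,0,0,0]]' >/dev/null;python3 -m creep '[[0,0,25,0,0,0],[0,0,45,0,0,0],[0,0,58,0,0,0],[0,0,58,0,0,0],[0,0,58,0,0,0]]' > /dev/null;python3 -m creep '[[0,0,0,0,0,0],[0,0,0,0,0,0],[0,0,0,0,0,0],[0,0,0,0,0,0],[0,0,0,0,0,0]]'; python3 - <<'E'
from h import *
o=env.get_obs();print(o["eef_pos"],o["ee_rot"],o["contact_force"],o["wrist_torque"]);plan([.505,-.131,.0695],195)
E
```

```text
clock: 12.98
eef_pos: [0.5057, -0.1305, 0.0753]
ee_rot: [-180.0, 0.1, -164.9]
contact_force: [-0.1, -0.0, -0.4]
grip_width: 0.501
grip_force: 61.3
[ 0.5056619  -0.13051526  0.07529701] [-1.79981690e+02  5.90860717e-02 -1.64899132e+02] [-0.06305411 -0.0398359  -0.42064289] [ 5.70872160e-05  4.30454108e-02 -8.08345757e-02]
plan [ 0.8 -0.3  5.8] [-0.02  0.06  0.1 ]
```

```bash
python3 -m creep '[[0.7,-0.3,3,0,0,0],[0.7,-0.3,6,0,0,0],[0.7,-0.3,8,0,0,0],[0.7,-0.3,10,0,0,0],[0.7,-0.3,12,0,0,0]]'; python3 -m creep '[[0,0,1,0,0,0],[0,0,2,0,0,0],[0,0,2,0,0,0],[0,0,2,0,0,0]]';python3 - <<'E'
from h import *
o=env.get_obs();print(o["eef_pos"],o["contact_force"],o["wrist_torque"])
E
```

```text
clock: 13.4
eef_pos: [0.5045, -0.1308, 0.0623]
ee_rot: [180.0, -0.0, -164.9]
contact_force: [-0.4, 0.5, -1.2]
grip_width: 0.5
grip_force: 61.3
clock: 13.73
eef_pos: [0.5046, -0.1308, 0.0607]
ee_rot: [180.0, 0.0, -164.9]
contact_force: [0.6, -0.5, 0.1]
grip_width: 0.496
grip_force: 61.3
[ 0.50464355 -0.13084709  0.06069878] [ 0.60357084 -0.5411287   0.12164491] [ 0.0191636  -0.05660255 -0.01140688]
```

Gap is 15 mm with no contact. I'll step down gently.

```bash
for i in 1 2 3; do echo; done >/dev/null; python3 -m creep '[[0,0,0.7,0,0,0],[0,0,1.5,0,0,0],[0,0,1.5,0,0,0],[0,0,1.5,0,0,0]]' | sed -n '2,4p'; python3 -m creep '[[0,0,0.5,0,0,0],[0,0,1,0,0,0],[0,0,1,0,0,0],[0,0,1,0,0,0]]'| sed -n '2,4p'
```

```text
eef_pos: [0.5046, -0.1309, 0.0592]
ee_rot: [180.0, 0.0, -164.9]
contact_force: [-1.4, 0.1, -0.4]
eef_pos: [0.5046, -0.1309, 0.0582]
ee_rot: [180.0, 0.0, -164.9]
contact_force: [-0.3, -1.3, -0.9]
```

```bash
python3 -m creep '[[0,0,0.5,0,0,0],[0,0,1,0,0,0],[0,0,1,0,0,0],[0,0,1,0,0,0]]'| sed -n '2,4p'
```

```text
eef_pos: [0.5046, -0.1309, 0.0572]
ee_rot: [180.0, 0.0, -164.9]
contact_force: [0.7, 0.0, -0.3]
```

```bash
python3 -m creep '[[0,0,0.5,0,0,0],[0,0,1,0,0,0],[0,0,1,0,0,0],[0,0,1,0,0,0]]'| sed -n '2,4p'
```

```text
eef_pos: [0.5046, -0.1308, 0.0562]
ee_rot: [180.0, 0.0, -164.9]
contact_force: [-0.2, -0.7, -0.1]
```

```bash
python3 -m creep '[[0,0,0.5,0,0,0],[0,0,1,0,0,0],[0,0,1,0,0,0],[0,0,1,0,0,0]]'| sed -n '2,4p'
```

```text
eef_pos: [0.5047, -0.1309, 0.0554]
ee_rot: [180.0, 0.0, -164.9]
contact_force: [-0.9, -0.3, 3.5]
```

```bash
python3 -m creep '[[0,0,0.4,0,0,0],[0,0,0.7,0,0,0],[0,0,0.7,0,0,0],[0,0,0.7,0,0,0]]'| sed -n '2,4p'
```

```text
eef_pos: [0.5048, -0.1309, 0.0553]
ee_rot: [180.0, 0.0, -164.9]
contact_force: [-2.2, 0.5, 9.4]
```

Thread contact is felt at a gap of about 9.7 mm. I'll ease the pressing force to about 4 N and turn backward, letting it climb.

```bash
python3 -m creep '[[0,0,-0.7,0,0,0],[0,0,-1.0,0,0,-7],[0,0,-1.4,0,0,-14],[0,0,-1.75,0,0,-21],[0,0,-1.75,0,0,-21]]'| sed -n '2,4p'; python3 -c "
from h import *
o=env.get_obs();print(o['contact_force'],o['wrist_torque'])"
```

```text
eef_pos: [0.5051, -0.131, 0.0565]
ee_rot: [-180.0, 0.0, -143.7]
contact_force: [-0.1, -0.8, 3.2]
[-0.13889773 -0.79039639  3.18581734] [ 0.00452511 -0.01233233  0.00421957]
```

```bash
python3 -m creep '[[0,0,-0.3,0,0,-7],[0,0,-0.65,0,0,-14],[0,0,-1,0,0,-21],[0,0,-1,0,0,-21]]'| sed -n '2,4p'
```

```text
eef_pos: [0.505, -0.131, 0.0575]
ee_rot: [-180.0, 0.0, -122.9]
contact_force: [-0.2, 0.4, 3.2]
```

```bash
python3 -m creep '[[0,0,-0.3,0,0,-7],[0,0,-0.6,0,0,-12],[0,0,-0.6,0,0,-12]]'| sed -n '2,4p'
```

```text
eef_pos: [0.505, -0.131, 0.0581]
ee_rot: [-180.0, 0.0, -111.1]
contact_force: [0.5, 0.1, 3.2]
```

```bash
python3 -m creep '[[0,0,-0.3,0,0,-6],[0,0,-0.5,0,0,-10],[0,0,-0.5,0,0,-10]]'| sed -n '2,4p'
```

```text
eef_pos: [0.5049, -0.1309, 0.0585]
ee_rot: [-180.0, 0.0, -101.2]
contact_force: [0.6, 0.3, 3.4]
```

```bash
python3 -m creep '[[0,0,-0.2,0,0,-5],[0,0,-0.2,0,0,-5],[0,0,-0.2,0,0,-5]]'| sed -n '2,4p'
```

```text
eef_pos: [0.5047, -0.1309, 0.0586]
ee_rot: [-180.0, 0.0, -96.3]
contact_force: [0.9, 0.6, 3.5]
```

```bash
python3 -m creep '[[0,0,-0.2,0,0,-5],[0,0,-0.2,0,0,-5],[0,0,-0.2,0,0,-5]]'| sed -n '2,4p'
```

```text
eef_pos: [0.5045, -0.1308, 0.0586]
ee_rot: [180.0, 0.0, -91.2]
contact_force: [0.9, 0.7, 0.6]
```

The force vanishes at about yaw -93°, so the crest is passed. I'll follow the drop down.

```bash
python3 -m creep '[[0,0,0.5,0,0,-1],[0,0,1.2,0,0,-2],[0,0,2,0,0,-2],[0,0,2,0,0,-2]]'| sed -n '2,4p'
```

```text
eef_pos: [0.505, -0.131, 0.0567]
ee_rot: [-180.0, -0.0, -88.9]
contact_force: [1.9, -0.8, -0.1]
```

```bash
python3 -m creep '[[0,0,0.7,0,0,0],[0,0,1.4,0,0,0],[0,0,2,0,0,0],[0,0,2,0,0,0]]'| sed -n '2,4p'
```

```text
eef_pos: [0.5041, -0.1307, 0.0543]
ee_rot: [180.0, 0.0, -88.9]
contact_force: [0.6, -1.2, 0.2]
```

```bash
python3 -m creep '[[0,0,0.5,0,0,0],[0,0,1,0,0,0],[0,0,1,0,0,0],[0,0,1,0,0,0]]'| sed -n '2,4p'
```

```text
eef_pos: [0.5042, -0.1307, 0.0535]
ee_rot: [180.0, 0.0, -88.9]
contact_force: [-0.9, 0.6, -0.5]
```

```bash
python3 -m creep '[[0,0,0.5,0,0,0],[0,0,0.9,0,0,0],[0,0,0.9,0,0,0],[0,0,0.9,0,0,0]]'| sed -n '2,4p'
```

```text
eef_pos: [0.5047, -0.1309, 0.0532]
ee_rot: [-180.0, 0.0, -88.9]
contact_force: [-1.5, -0.2, 4.6]
```

```bash
python3 -m creep '[[0,0,0.3,0,0,6],[0,0,0.6,0,0,12],[0,0,0.9,0,0,18],[0,0,0.9,0,0,18]]'| sed -n '2,4p'; python3 -c "
from h import *
o=env.get_obs();print(o['contact_force'],o['wrist_torque'])"
```

```text
eef_pos: [0.505, -0.1309, 0.0523]
ee_rot: [-180.0, 0.0, -107.0]
contact_force: [-0.6, -0.3, 4.7]
[-0.56152434 -0.25664629  4.74735871] [0.0012687  0.09513282 0.02500615]
```

```bash
python3 -m creep '[[0,0,0.35,0,0,7],[0,0,0.7,0,0,14],[0,0,1.05,0,0,21],[0,0,1.4,0,0,28],[0,0,1.75,0,0,35]]'| sed -n '2,4p'
```

```text
eef_pos: [0.505, -0.1309, 0.0505]
ee_rot: [-180.0, 0.0, -142.0]
contact_force: [-0.8, 0.5, 4.9]
```

```bash
python3 -m creep '[[0,0,0.3,0,0,7],[0,0,0.65,0,0,14],[0,0,1,0,0,21],[0,0,1.35,0,0,28],[0,0,1.7,0,0,35]]'| sed -n '2,4p';  python3 -c "
from h import *
o=env.get_obs();print(o['contact_force'],o['wrist_torque'])"
```

```text
eef_pos: [0.5049, -0.131, 0.0488]
ee_rot: [-180.0, 0.0, -177.1]
contact_force: [-1.1, -0.3, 3.7]
[-1.1344065  -0.33573168  3.74053057] [ 0.05003497  0.18893619 -0.01139957]
```

```bash
python3 -m creep '[[0,0,0.3,0,0,7],[0,0,0.65,0,0,14],[0,0,1,0,0,21],[0,0,1.35,0,0,28],[0,0,1.7,0,0,35]]'| sed -n '2,4p'
```

```text
eef_pos: [0.5048, -0.131, 0.047]
ee_rot: [180.0, 0.0, 147.9]
contact_force: [-0.9, 0.1, 4.9]
```

```bash
python3 -m creep '[[0,0,0.3,0,0,7],[0,0,0.65,0,0,14],[0,0,1,0,0,20],[0,0,1,0,0,20]]'| sed -n '2,4p';  python3 -c "
from h import *
o=env.get_obs();print(o['contact_force'],o['wrist_torque'])"
```

```text
eef_pos: [0.5049, -0.1309, 0.046]
ee_rot: [180.0, 0.0, 128.1]
contact_force: [-0.0, -0.3, 3.2]
[-0.01436355 -0.2724512   3.20449836] [ 0.01788398  0.1229398  -0.01402809]
```

```bash
python3 -m creep '[[0,0,0.35,0,0,7],[0,0,0.6,0,0,12],[0,0,0.6,0,0,12]]'| sed -n '2,4p';  python3 -c "
from h import *
o=env.get_obs();print(o['wrist_torque'])"
```

```text
eef_pos: [0.5051, -0.131, 0.0456]
ee_rot: [180.0, 0.0, 116.2]
contact_force: [-0.4, 1.1, 4.6]
[ 0.01046899  0.15709044 -0.04459843]
```

```bash
python3 -m creep '[[0,0,0.1,0,0,3],[0,0,0.2,0,0,6],[0,0,0.2,0,0,6]]'| sed -n '2,4p';  python3 -c "
from h import *
o=env.get_obs();print(o['wrist_torque'])"
```

```text
eef_pos: [0.5055, -0.1311, 0.0457]
ee_rot: [179.9, 0.0, 110.3]
contact_force: [-0.9, -0.1, 7.0]
[ 0.02981075  0.10323923 -0.05673449]
```

```bash
python3 -m creep '[[0,0,0,0,0,3],[0,0,0,0,0,6],[0,0,0,0,0,6]]'| sed -n '2,4p';  python3 -c "
from h import *
o=env.get_obs();print(o['wrist_torque'])"
```

```text
eef_pos: [0.5055, -0.1311, 0.0456]
ee_rot: [179.9, 0.0, 104.3]
contact_force: [-0.4, 0.4, 5.9]
[ 0.00720306  0.08782933 -0.01898862]
```

Sinking has stopped. I'll keep turning in small steps and watch the torque.

```bash
python3 -m creep '[[0,0,0,0,0,2],[0,0,0,0,0,4],[0,0,0,0,0,4]]'| sed -n '3,4p';  python3 -c "
from h import *
o=env.get_obs();print(o['wrist_torque'])"
```

```text
ee_rot: [179.9, 0.0, 100.3]
contact_force: [0.8, 0.0, 6.0]
[-0.05032413  0.07315827 -0.02791149]
```

```bash
python3 -m creep '[[0,0,0,0,0,2],[0,0,0,0,0,4],[0,0,0,0,0,4]]'| sed -n '3,4p';  python3 -c "
from h import *
o=env.get_obs();print(o['wrist_torque'])"
```

```text
ee_rot: [179.9, 0.0, 96.3]
contact_force: [-0.5, -0.8, 4.6]
[-0.05435471  0.02754263 -0.04187768]
```

```bash
python3 -m creep '[[0,0,0,0,0,2],[0,0,0,0,0,4],[0,0,0,0,0,4]]'| sed -n '3,4p';  python3 -c "
from h import *
o=env.get_obs();print(o['wrist_torque'])"
```

```text
ee_rot: [179.9, 0.0, 92.3]
contact_force: [0.5, 0.4, 5.1]
[-0.07278397  0.07718503 -0.06220811]
```

```bash
python3 -m creep '[[0,0,0,0,0,2],[0,0,0,0,0,4],[0,0,0,0,0,4]]'| sed -n '3,4p';  python3 -c "
from h import *
o=env.get_obs();print(o['wrist_torque'])"
```

```text
ee_rot: [179.9, 0.0, 88.3]
contact_force: [-0.0, -0.2, 6.5]
[ 0.0045158   0.12514577 -0.01834367]
```

```bash
python3 -m creep '[[0,0,0,0,0,2],[0,0,0,0,0,3],[0,0,0,0,0,3]]'| sed -n '3,4p';  python3 -c "
from h import *
o=env.get_obs();print(o['wrist_torque'])"
```

```text
ee_rot: [179.9, -0.0, 85.4]
contact_force: [-1.4, 0.7, 5.6]
[0.10273803 0.14399444 0.158541  ]
```

```bash
python3 -m creep '[[0,0,0,0,0,2],[0,0,0,0,0,3],[0,0,0,0,0,3]]'| sed -n '3,4p';  python3 -c "
from h import *
o=env.get_obs();print(o['wrist_torque'])"
```

```text
ee_rot: [179.9, -0.0, 82.4]
contact_force: [-0.1, 0.6, 5.5]
[0.10593867 0.1292956  0.217961  ]
```

Torque is rising (0.16, then 0.22 N m), so I'll use smaller steps.

```bash
python3 -m creep '[[0,0,0,0,0,1.5],[0,0,0,0,0,1.5],[0,0,0,0,0,1.5]]'| sed -n '3,4p';  python3 -c "
from h import *
o=env.get_obs();print(o['wrist_torque'])"
```

```text
ee_rot: [179.9, -0.0, 80.9]
contact_force: [0.5, 1.0, 6.9]
[0.13651155 0.0319986  0.03789142]
```

```bash
python3 -m creep '[[0,0,0,0,0,1.5],[0,0,0,0,0,1.5],[0,0,0,0,0,1.5]]'| sed -n '3,4p';  python3 -c "
from h import *
o=env.get_obs();print(o['wrist_torque'])"
```

```text
ee_rot: [179.9, -0.0, 79.5]
contact_force: [0.1, 0.8, 5.7]
[0.09447286 0.09502761 0.22905896]
```

```bash
cat > t.py <<'E'
from h import *
v=[]
for i in range(3): v.append(env.get_obs()["wrist_torque"][2]);env.camera("wrist")
v.append(env.get_obs()["wrist_torque"][2]);print("tz",np.round(v,3),env.get_obs()["clock"])
E
python3 t.py; python3 -m creep '[[0,0,0,0,0,2],[0,0,0,0,0,2],[0,0,0,0,0,2]]'| sed -n '3,4p'; python3 t.py
```

```text
tz [0.229 0.182 0.174 0.2  ] 23.6333
ee_rot: [179.9, -0.0, 77.4]
contact_force: [-0.2, 0.4, 4.9]
tz [-0.062 -0.042  0.01  -0.033] 24.0333
```

```bash
python3 -m creep '[[0,0,0,0,0,2],[0,0,0,0,0,2],[0,0,0,0,0,2]]'| sed -n '3,4p'; python3 t.py
```

```text
ee_rot: [179.9, -0.0, 75.4]
contact_force: [-0.1, 1.4, 5.2]
tz [-0.243 -0.286 -0.232 -0.306] 24.4333
```

```bash
python3 -m creep '[[0,0,0,0,0,1],[0,0,0,0,0,1],[0,0,0,0,0,1]]'| sed -n '1,4p'; python3 t.py
```

```text
clock: 24.68
eef_pos: [0.5055, -0.1308, 0.0456]
ee_rot: [179.9, -0.0, 74.4]
contact_force: [0.0, 0.7, 5.4]
tz [-0.089 -0.197 -0.101 -0.15 ] 24.8333
```

```bash
python3 -m creep '[[0,0,0,0,0,1.5]]'| sed -n '3,3p'; python3 t.py
```

```text
ee_rot: [179.9, -0.0, 73.0]
tz [ 0.83  -0.118 -0.218 -0.257] 25.0667
```

```bash
python3 -m creep '[[0,0,0,0,0,1.5]]'| sed -n '3,3p'; python3 t.py
```

```text
ee_rot: [179.9, -0.1, 71.5]
tz [0.502 0.317 0.237 0.187] 25.3
```

```bash
python3 t.py; python3 -m creep '[[0,0,0,0,0,0.5],[0,0,0,0,0,1]]'| sed -n '3,3p'; python3 t.py
```

```text
tz [0.187 0.271 0.154 0.094] 25.45
ee_rot: [179.9, -0.0, 70.5]
tz [ 0.823 -0.313 -0.365 -0.359] 25.7667
```

```bash
python3 t.py; python3 -m creep '[[0,0,0,0,0,0],[0,0,0,0,0,0],[0,0,0,0,0,0],[0,0,0,0,0,0],[0,0,0,0,0,0]]' 1 >/dev/null; python3 -m creep '[[0,0,0,0,0,0],[0,0,0,0,0,0],[0,0,0,0,0,0],[0,0,0,0,0,0]]' | tail -3; python3 -m creep '[[0,0,-15,0,0,0],[0,0,-40,0,0,0],[0,0,-75,0,0,0],[0,0,-110,0,0,0],[0,0,-120,0,0,0]]' >/dev/null; python3 -m creep '[[0,0,0,0,0,0],[0,0,0,0,0,0],[0,0,0,0,0,0],[0,0,0,0,0,0],[0,0,0,0,0,0]]'; python3 - <<'E'
from h import *
o=env.get_obs();c=env.camera("wrist");s=env.camera("scene")
b=cv2.resize(s["frame"][140:300,180:430],(750,480),interpolation=cv2.INTER_CUBIC)
cv2.imwrite("pics/w7.png",b[:,:,::-1]); cv2.imwrite("pics/w8.png",c["frame"][:,:,::-1])
E
```

```text
tz [-0.359 -0.256 -0.345 -0.358] 25.9167
contact_force: [0.4, 0.1, -0.8]
grip_width: 1.0
grip_force: 0.0
clock: 27.5
eef_pos: [0.5036, -0.1306, 0.1635]
ee_rot: [-179.8, 0.0, 70.1]
contact_force: [0.5, 0.2, -0.6]
grip_width: 0.999
grip_force: 0.0
```

View pics/w8.png

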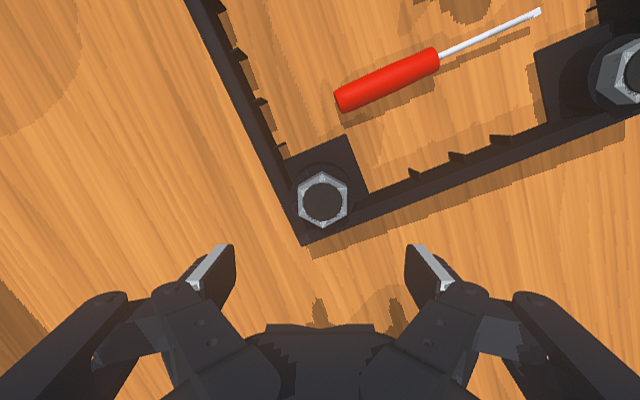

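The final view shows the foot seated flat in the corner boss at (322,200), with its flats still aligned with the tool after release. The screwdriver hasn't moved and the gripper is clear.

```bash
python3 -c "
from workcell import env
print(env.finish_job())"
```

```text
the job is handed in; nothing more can be done
None
```

The foot is screwed home in the near-right socket, released, and the job was handed in at about 27.5 s; torque at rest before release was about 0.35 N m (snug), though two readings taken mid-turn reached 0.83 N m, slightly over the stripping limit, which I took for motion transients rather than thread load.

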